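Dress the candle display in a gift shop

ROBOT

A 6-joint arm with a two-finger parallel gripper is mounted at the origin on the work surface. World frame = base frame: x ahead of the robot, y to its left, z up, the work surface at z = 0. Lengths are in m, angles in degrees, forces in N, time in s.
With the tool pointing down it reaches from about 0.4 to 0.825 m from the base axis. Payload 7 kg.
Tool frame: the origin (TCP) lies midway between the tips of the shut fingers; the grasp point (between the pads) lies 19 mm behind it; z points along the fingers, y is the line along which they close (so a half turn about z gives the same grasp; the last joint's range is limited). The gripper opens to 88 mm and grips with 3 to 60 N. Pads are 19 mm wide; open, the fingers measure 130 mm over their backs; the gripper's body (78 mm by 193 mm) begins 47 mm behind the grasp point.
Start: joints at [81.423, 20.546, 0.682, 0, -70.136, -16.507], TCP at [0.286, 0.611, 0.206] pointing down, gripper open.
Joint ranges: [-176.03, 176.03], [-82.01, 121.73], [-58.28, 71.71], [-173.87, 95.51], [-174.79, -0.11], [-173.66, 173.66]. Speed limits (degrees/s): [136.94, 136.94, 172.46, 180, 180, 180].

INTERFACE

Orientations are given as [roll, pitch, yaw] about the fixed x, y, z axes, in that order (R = Rz(yaw) Ry(pitch) Rx(roll)).
In Python, from cell import * gives the robot as it stands.
- The arm moves only by the tool step_arm, never from a script. Its argument "steps" is a list of rows, each a list of 7 numbers: the shift along the tool's x, y, z in mm, then the turn, a rotation vector about the tool's x, y, z in rad, then the closure, from 0 (fully open) to 1 (shut). In form: [[dx, dy, dz, wx, wy, wz, hand], ...]. A call has 1 to 20 rows; each row shifts and turns the commanded pose from where the row before left it, along the tool's axes as they then stand; what a row does not reach is not made up. A row lasts 1/8 s, in which the tool goes at most 62.5 mm and 10.7 degrees, less where a joint would pass 70% of its speed; a pose out of reach is approached as far as the arm can. A call with a gripper value outside its range is refused whole. The fingers move at their own pace and stop on an object; "grip_force" is the grip in N (left out, the last holds). Time passes only in rows, so rows that do not move let the fingers close. It gives the time, the measured TCP pose, the force, the opening and the grip force at its end, in the units of the state.
- sense(): the state, without advancing time (a new reading comes with each control period).
- snapshot(name): name is "side" or "top" or "wrist"; returns a dict with "pixels" (384x512x3 uint8, blue, green, red), "z_map" (384x512 float32, m along the optical axis (not along the pixel's ray), 0 where there is no reading), "vfov" (degrees; the focal length in pixels is half the picture's height over the tangent of half this angle, whatever the lens; pixels are square), "cx", "cy" (the principal point, pixels), "R" (3x3) and "t" (3): a world point X has camera coordinates R X + t. Camera axes: x right, y down, z forward; pixel columns grow to the right and rows downward; lengths in m; the calibration is good to about 2 mm. A picture is of the moment at which its call begins.
- close_job(): hands the job in; it is judged then, once.
The state is a dict: "clock": time; "qpos": joint angles; "joint_velocities": joint speeds; "joint_efforts": joint torques, N m; "tcp_pos": TCP position; "orientation": TCP orientation; "force": force on the tool from outside, world axes, zero at the start; "torque": the same for the moment, N m; "opening": opening from 0.0 (shut) to 1.0 (fully open); "grasp_force": force on a finger pad.
Only numpy, scipy, OpenCV 4.12 (cv2) and the standard library are available. Lean on these libraries where they do the work, as an engineer would, in place of code of your own. Each camera call takes 0.05 s, during which the arm holds its last target. There are 200 camera calls.

TASK

Set the three pink candle jars one after another onto the round wooden dark display stands, each flat inside the stand of its own size: the large jar first, then the medium, then the small; last, lay the flat metal tester tin centrally on the lid of the large jar. Set each thing down upright without dropping it, and leave the sugar bowl and the scent bottle where they are.

Things in the scene. Friction and masses are not known exactly. Their poses are not given: they have to be found in the camera images.
- large_jar: Large candle jar: upright cylinder 66 mm in diameter and 80 mm tall over all, blush-pink frosted glass with a flat pale wooden lid (the top 14 mm, same diameter), a cord below the lid and a small blank paper label; about 400 g, loose. Origin: centre of the underside; z up along the axis. Yaw does not matter.
- medium_jar: Medium candle jar: upright cylinder 52 mm in diameter and 64 mm tall over all, blush-pink frosted glass with a flat pale wooden lid (the top 14 mm, same diameter), a cord below the lid and a small blank paper label; about 240 g, loose. Origin: centre of the underside; z up along the axis. Yaw does not matter.
- small_jar: Small candle jar: upright cylinder 38 mm in diameter and 50 mm tall over all, blush-pink frosted glass with a flat pale wooden lid (the top 14 mm, same diameter), a cord below the lid and a small blank paper label; about 120 g, loose. Origin: centre of the underside; z up along the axis. Yaw does not matter.
- tester_tin: Flat round tester tin of bare aluminium, 46 mm in diameter and 22 mm high with a dark seam round its middle; about 60 g, loose, closed. Origin: centre of the underside; z up. Yaw does not matter.
- large_stand: Large display stand: round dark-brown wooden dish fixed to the table, 94 mm outer diameter, rim 12 mm high above the table and 5 mm thick, inside 84 mm across with a flat floor 6 mm above the table; it is made for the 66 mm jar. Origin: centre of the underside, at table height; z up.
- medium_stand: Medium display stand: round dark-brown wooden dish fixed to the table, 80 mm outer diameter, rim 12 mm high above the table and 5 mm thick, inside 70 mm across with a flat floor 6 mm above the table; it is made for the 52 mm jar. Origin: centre of the underside, at table height; z up.
- small_stand: Small display stand: round dark-brown wooden dish fixed to the table, 66 mm outer diameter, rim 12 mm high above the table and 5 mm thick, inside 56 mm across with a flat floor 6 mm above the table; it is made for the 38 mm jar. Origin: centre of the underside, at table height; z up.
- sugar_bowl: Bystander: white ceramic lidded sugar bowl, 84 mm in diameter, 80 mm high to the top of its ball knob, loose. Origin: centre of the underside.
- scent_bottle: Bystander: amber glass bottle 56 mm in diameter with a narrow neck and black cap, 110 mm high (the tallest thing in the work area), loose. Origin: centre of the underside.
There are look-alikes about, which are no part of the job. There is more than one size of the tester_tin; the job needs the largest.

How it is judged:
By the outcome, as a careful person would: the job done as asked, in the order asked, and still so for the second after the job is handed in, with the robot touching nothing.
It also fails if it takes over 109 s, if anything falls off the work surface, if the arm or the gripper's body presses on something with over 40 N, if the wrist force passes 120 N, or if a joint passes its speed limit or range.

## Working session

There is one attempt and no reset: what is moved stays moved. The work goes in short steps, Python scripts to look and compute and a tool call to move; the robot and the scene stay as the last step left them, time stands still between calls to the robot, and variables do not carry over. Pictures are saved under pics/ and viewed, at most 14 in all, crops included, and the job is handed in when it is done.

Besides the shell and the picture viewer there is one more tool, called after "Emit:" as name(argument=value, ...) on one line, values as JSON. step_arm: Moves the arm, as the interface text tells. Its arguments: {"type":"object","properties":{"steps":{"type":"array","items":{"type":"array","items":{"type":"number"}}},"grip_force":{"type":"number"}},"required":["steps"]}

```bash
mkdir -p pics
cat > h.py <<'E'
from cell import *
import numpy as np, cv2
def snap(n):
    s=snapshot(n); s["pixels"]=np.asarray(s["pixels"]); return s
def world(s):
    h,w=s["z_map"].shape; f=h/2/np.tan(np.radians(s["vfov"])/2)
    v,u=np.mgrid[:h,:w]; z=s["z_map"]
    P=np.stack([(u-s["cx"])/f*z,(v-s["cy"])/f*z,z],-1)
    return (P-np.asarray(s["t"]))@np.asarray(s["R"])
E
python3 - <<'E'
from h import *
for n in ("top","side"):
    s=snap(n); cv2.imwrite(f"pics/{n}0.png",s["pixels"]); print(n,s["vfov"],-np.array(s["R"]).T@s["t"],np.round(s["R"],2).tolist(),(s["z_map"]>0).mean())
st=sense();print(st)
E
```

```text
top 47.72177952250266 [ 0.37015736 -0.01865698  1.05443679] [[0.02, -1.0, -0.02], [-0.98, -0.02, -0.18], [0.18, 0.02, -0.98]] 0.9960581461588541
side 56.503386491343555 [ 0.31819809 -0.76743102  0.51488845] [[0.96, -0.27, 0.02], [-0.12, -0.48, -0.87], [0.24, 0.83, -0.5]] 0.9960835774739584
{'clock': 0.1, 'qpos': array([ 8.14220365e+01,  2.05860491e+01,  6.37827091e-01, -1.61722698e-02,
       -7.01362485e+01, -1.65056497e+01]), 'joint_velocities': array([ 0.0107481 , -0.10206598,  0.17748418,  0.08938987,  0.04604701,
        0.01738797]), 'joint_efforts': array([-2.51758735e-03, -5.84165597e+01,  2.93752170e+01,  7.01573029e+00,
        1.01383415e-02, -3.96542362e-05]), 'tcp_pos': array([0.2860096 , 0.61088232, 0.20472671]), 'orientation': array([ 1.79914691e+02, -9.42360045e-03, -2.50891125e+01]), 'force': array([ 0.1537599 , -0.23242834, -0.35034235]), 'torque': array([-0.03284879,  0.06927888, -0.04272406]), 'grasp_force': 0.0, 'opening': 0.9938936159844443}
```

View pics/top0.png

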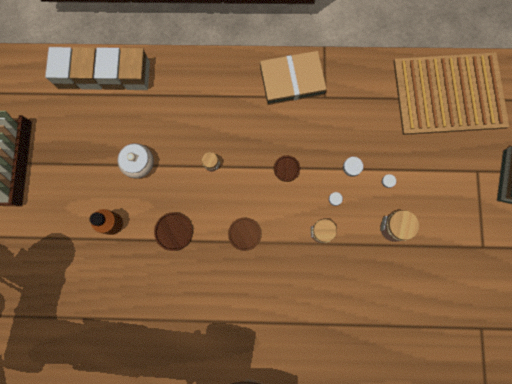

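View pics/side0.png

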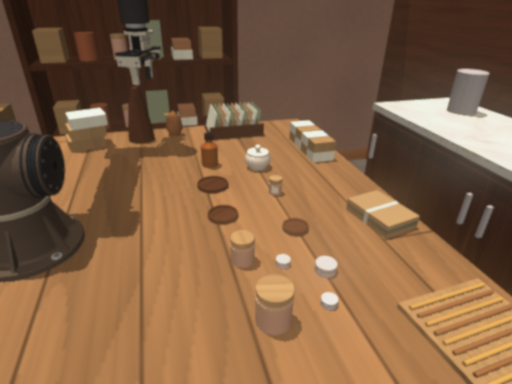

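The top view shows the large jar at (403,225), medium jar (324,231) and small jar (210,160). The stands are at (174,231), (245,234) and (287,168). The tins are at (353,166), the largest, and at (389,181) and (336,199). The bowl is at (135,160) and the bottle at (104,221).

```bash
cat >> h.py <<'E'
def pix2plane(s,uv,z):
    h=s["z_map"].shape[0]; f=h/2/np.tan(np.radians(s["vfov"])/2); R=np.asarray(s["R"]); c=-R.T@np.asarray(s["t"])
    d=R.T@np.array([(uv[0]-s["cx"])/f,(uv[1]-s["cy"])/f,1]); return c+d*(z-c[2])/d[2]
def top_at(s,uv,z,tol=.006,r=60,floor=False):
    """centre and diameter (world) of the flat top at height z seeded at uv"""
    W=world(s); m=(abs(W[...,2]-z)<tol)
    if floor: m=s["pixels"].astype(int).sum(2)<170
    m=cv2.morphologyEx(m.astype(np.uint8),cv2.MORPH_OPEN,np.ones((3,3)))
    n,l,st,_=cv2.connectedComponentsWithStats(m)
    k=l[int(uv[1]),int(uv[0])]
    if k==0: return None
    c,_=cv2.findContours((l==k).astype(np.uint8),0,2); c=cv2.convexHull(max(c,key=cv2.contourArea))
    p=np.array([pix2plane(s,q[0],z) for q in c],np.float32)[:,:2]
    mm=cv2.fitEllipse(p*1000) if len(p)>4 else None
    cc,rr=cv2.minEnclosingCircle(p)
    return np.round(np.array(mm[0])/1000,4),np.round(mm[1],1),np.round(np.array(cc),4),round(rr*2000,1)
E
python3 - <<'E'
from h import *
s=snap("top"); W=world(s)
for n,uv,z,f in [("L",(403,225),.08,0),("M",(324,231),.064,0),("S",(210,160),.05,0),("tinA",(353,166),.022,0),("tinB",(389,181),.022,0),("tinC",(336,199),.022,0),("stL",(174,231),.012,1),("stM",(245,234),.012,1),("stS",(287,168),.012,1),("bowl",(135,165),.055,0),("bot",(100,219),.11,0)]:
    print(n,top_at(s,uv,z,floor=f),W[uv[1],uv[0]].round(4),s["pixels"][uv[1],uv[0]])
E
```

```text
Traceback (most recent call last):
  File "h.py", line 24, in top_at
    cc,rr=cv2.minEnclosingCircle(p)
          ~~~~~~~~~~~~~~~~~~~~~~^^^
cv2.error: OpenCV(4.12.0) /io/opencv/modules/imgproc/src/shapedescr.cpp:201: error: (-215:Assertion failed) count >= 0 && (depth == CV_32F || depth == CV_32S) in function 'minEnclosingCircle'
```

```bash
sed -i 's/for q in c\],np.float32)\[:,:2\]/for q in c])[:,:2].astype(np.float32).copy()/' h.py
python3 - <<'E'
from h import *
s=snap("top"); W=world(s)
for n,uv,z,f in [("L",(403,225),.08,0),("M",(324,231),.064,0),("S",(210,160),.05,0),("tinA",(353,166),.022,0),("tinB",(389,181),.022,0),("tinC",(336,199),.022,0),("stL",(174,231),.012,1),("stM",(245,234),.012,1),("stS",(287,168),.012,1),("bowl",(135,165),.055,0),("bot",(100,219),.11,0)]:
    print(n,top_at(s,uv,z,floor=f),W[uv[1],uv[0]].round(4),s["pixels"][uv[1],uv[0]])
E
```

```text
L (array([ 0.4745, -0.3471]), array([64.9, 65.7]), array([ 0.4744, -0.3472]), 66.3) [ 0.4736 -0.346   0.0781] [103 159 191]
M (array([ 0.4602, -0.1733]), array([50.7, 51.5]), array([ 0.46  , -0.1733]), 52.1) [ 0.4578 -0.1719  0.0639] [ 93 140 178]
S (array([0.6244, 0.0968]), array([35.4, 38.4]), array([0.6237, 0.0969]), 38.6) [0.623  0.0954 0.0498] [ 98 151 189]
tinA (array([ 0.622 , -0.2504]), array([44.9, 45.3]), array([ 0.6219, -0.2504]), 46.1) [ 0.6213 -0.2506  0.0203] [199 194 192]
tinB None [ 0.587  -0.3385  0.0133] [196 196 193]
tinC None [ 0.5407 -0.2098  0.011 ] [200 201 194]
stL None [0.4557 0.1811 0.0063] [33 53 88]
stM None [0.452  0.0091 0.0052] [ 39  65 101]
stS None [ 0.6171 -0.0912  0.0052] [36 51 89]
bowl (array([0.6233, 0.2789]), array([69.3, 71.5]), array([0.6227, 0.279 ]), 72.8) [0.6066 0.2732 0.0545] [201 197 193]
bot (array([0.4712, 0.3347]), array([29.4, 31. ]), array([0.4716, 0.3344]), 31.3) [0.4706 0.3272 0.1065] [35 33 34]
```

Run:
```python
from h import *
s=snap("top"); W=world(s)
hsv=cv2.cvtColor(s["pixels"],cv2.COLOR_BGR2HSV)
for thr in (105,120):
  m=(s["pixels"][...,2]<thr).astype(np.uint8)
  m=cv2.morphologyEx(m,cv2.MORPH_OPEN,cv2.getStructuringElement(2,(9,9)))
  l=cv2.connectedComponents(m)[1]
  for n,uv in [("stL",(174,231)),("stM",(245,234)),("stS",(287,168))]:
    c=max(cv2.findContours((l==l[uv[1],uv[0]]).astype(np.uint8),0,2)[0],key=cv2.contourArea)
    p=(np.array([pix2plane(s,q[0],.012) for q in cv2.convexHull(c)])[:,:2]*1000).astype(np.float32).copy()
    print(thr,n,np.round(cv2.fitEllipse(p),1) if 0 else cv2.fitEllipse(p), cv2.minEnclosingCircle(p))
```

```text
105 stL ((454.9057922363281, 180.91024780273438), (92.96814727783203, 94.35941314697266), 179.8232879638672) ((454.33837890625, 181.125732421875), 47.81595230102539)
105 stM ((681.54248046875, -109.12765502929688), (1145.9261474609375, 1857.8939208984375), 170.20262145996094) ((658.6600952148438, -0.08056532591581345), 793.2348022460938)
105 stS ((615.3103637695312, -89.31937408447266), (64.30908966064453, 65.84078979492188), 67.42400360107422) ((615.673095703125, -89.4906997680664), 33.46848678588867)
120 stL ((455.0075988769531, 181.3355255126953), (94.46896362304688, 96.22783660888672), 14.234580993652344) ((454.3546447753906, 181.1946258544922), 48.526309967041016)
120 stM ((451.9742736816406, 10.478283882141113), (79.71143341064453, 80.40267944335938), 38.61849594116211) ((451.8788757324219, 10.430346488952637), 40.668731689453125)
120 stS ((615.4353637695312, -89.5731430053711), (66.3567123413086, 66.92765808105469), 67.85008239746094) ((615.30859375, -89.65834045410156), 33.682918548583984)
```

Emit:
step_arm(steps=[[0,0,0,0,0,-0.15,0],[0,0,0,0,0,-0.18,0],[0,0,0,0,0,-0.18,0],[0,0,0,0,0,-0.18,0],[0,0,0,0,0,-0.18,0],[0,0,0,0,0,-0.15,0]])

```text
clock: 1.0
tcp_pos: [0.2861, 0.6112, 0.2054]
orientation: [180.0, 0.0, 33.7]
force: [-0.1, -1.1, -0.6]
opening: 1.003
grasp_force: 0.0
```

Emit:
step_arm(steps=[[0,0,0,0,0,0.15,0],[0,0,0,0,0,0.18,0],[0,0,0,0,0,0.18,0],[0,0,0,0,0,0.18,0],[0,0,0,0,0,0.18,0],[0,0,0,0,0,0.18,0],[0,0,0,0,0,0.18,0],[0,0,0,0,0,0.18,0],[0,0,0,0,0,0.18,0],[0,0,0,0,0,0.18,0],[0,0,0,0,0,0.18,0],[0,0,0,0,0,0.18,0],[0,0,0,0,0,0.029,0],[20,-20,0,0,0,0,0],[40,-40,0,0,0,0,0],[40,-40,0,0,0,0,0],[40,-40,0,0,0,0,0],[40,-40,0,0,0,0,0],[31,-34,0,0,0,0,0],[0,0,0,0,0,0,0]])

```text
clock: 3.5
tcp_pos: [0.5012, 0.3957, 0.2056]
orientation: [-180.0, -0.0, -90.4]
force: [-0.6, 0.2, 0.8]
opening: 0.998
grasp_force: 0.0
```

Emit:
step_arm(steps=[[20,0,0,0,0,0,0],[40,0,0,0,0,0,0],[50,0,0,0,0,0,0],[50,0,0,0,0,0,0],[50,0,0,0,0,0,0],[50,0,0,0,0,0,0],[50,0,0,0,0,0,0],[50,0,0,0,0,0,0],[50,0,0,0,0,0,0],[50,0,0,0,0,0,0],[50,0,0,0,0,0,0],[50,5,0,0,0,0,0],[50,5,0,0,0,0,0],[50,5,0,0,0,0,0],[50,5,0,0,0,0,0],[30,5,0,0,0,0,0],[7,1,0,0,0,0,0],[0,0,0,0,0,0,0]])

```text
clock: 5.75
tcp_pos: [0.468, -0.3475, 0.2055]
orientation: [180.0, 0.0, -90.3]
force: [0.4, 0.3, -0.5]
opening: 1.002
grasp_force: 0.0
```

Run:
```python
from h import *
s=snap("wrist"); cv2.imwrite("pics/w1.png",s["pixels"]); W=world(s)
R=np.array(s["R"]);p=R@np.array([.4745,-.347,.08])+s["t"];f=192/np.tan(np.radians(s["vfov"])/2)
uv=(f*p[0]/p[2]+s["cx"],f*p[1]/p[2]+s["cy"]);print(uv)
print(top_at(s,uv,.08))
```

```text
(np.float64(252.60052048336362), np.float64(181.40533894140847))
(array([ 0.4736, -0.3474]), array([64.7, 65.6]), array([ 0.4736, -0.3474]), 65.8)
```

View pics/w1.png

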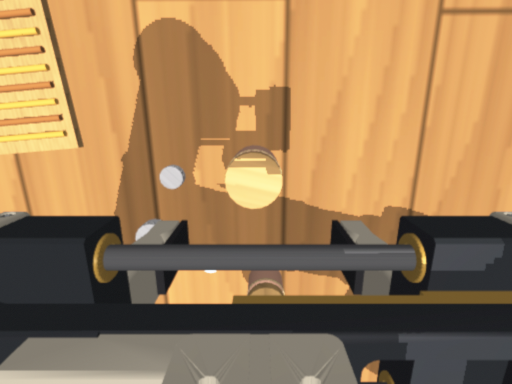

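The wrist view shows the large jar's lid at (254,180), which agrees with the top view to 1 mm. I'll grasp it now.

Emit:
step_arm(steps=[[0,-6,15,0,0,0,0],[0,0,30,0,0,0,0],[0,0,30,0,0,0,0],[0,0,30,0,0,0,0],[0,0,30,0,0,0,0],[0,0,20,0,0,0,0],[0,0,12,0,0,0,0],[0,0,8,0,0,0,0],[0,0,0,0,0,0,0],[0,0,0,0,0,0,0.1],[0,0,0,0,0,0,0.2],[0,0,0,0,0,0,0.3],[0,0,0,0,0,0,0.4],[0,0,0,0,0,0,0.4],[0,0,0,0,0,0,0.4]], grip_force=25)

```text
clock: 7.68
tcp_pos: [0.4747, -0.348, 0.031]
orientation: [-180.0, -0.0, -90.3]
force: [-0.0, 0.3, 5.9]
opening: 0.744
grasp_force: 25.0
```

Emit:
step_arm(steps=[[0,0,-8,0,0,0,0.4],[0,0,-20,0,0,0,0.4],[0,0,-30,0,0,0,0.4],[0,0,-30,0,0,0,0.4],[0,0,-12,0,0,0,0.4],[-15,0,0,0,0,0,0.4],[-30,0,0,0,0,0,0.4],[-45,2,0,0,0,0,0.4],[-50,2,0,0,0,0,0.4],[-50,2,0,0,0,0,0.4],[-50,2,0,0,0,0,0.4],[-50,2,0,0,0,0,0.4],[-50,2,0,0,0,0,0.4],[-50,2,0,0,0,0,0.4],[-50,2,0,0,0,0,0.4],[-45,2,0,0,0,0,0.4],[-30,2,0,0,0,0,0.4],[-14,0,0,0,0,0,0.4],[0,0,0,0,0,0,0.4],[0,0,0,0,0,0,0.4]])

```text
clock: 10.18
tcp_pos: [0.457, 0.1804, 0.13]
orientation: [179.9, -0.1, -90.4]
force: [-0.3, -0.2, -3.6]
opening: 0.744
grasp_force: 25.0
```

Run:
```python
from h import *
st=sense();print(st["tcp_pos"],st["opening"],st["force"])
s=snap("side"); cv2.imwrite("pics/s1.png",s["pixels"][100:280,120:400].repeat(2,0).repeat(2,1))
```

```text
[0.45696666 0.18035687 0.12996285] 0.7437639312263153 [-0.32162898 -0.22204987 -3.60413297]
```

View pics/s1.png

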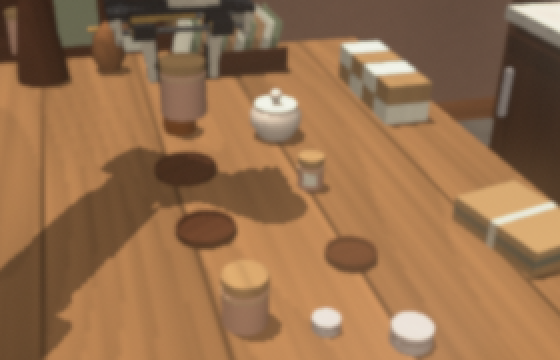

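The large jar is held upright at (183,85), just above its stand at (185,168). I'll lower it next.

Emit:
step_arm(steps=[[0,1,10,0,0,0,0.4],[0,1,25,0,0,0,0.4],[0,0,25,0,0,0,0.4],[0,0,15,0,0,0,0.4],[0,0,8,0,0,0,0.4],[0,0,4,0,0,0,0.4],[0,0,2,0,0,0,0.4],[0,0,1,0,0,0,0.4],[0,0,1,0,0,0,0.4],[0,0,0,0,0,0,0.4]])

```text
clock: 11.48
tcp_pos: [0.4557, 0.1814, 0.0397]
orientation: [-180.0, 0.0, -90.3]
force: [0.2, 0.7, -4.5]
opening: 0.748
grasp_force: 25.0
```

Emit:
step_arm(steps=[[0,0,1,0,0,0,0.4],[0,0,1,0,0,0,0.4],[0,0,0.7,0,0,0,0.4],[0,0,0,0,0,0,0.4]])

```text
clock: 11.98
tcp_pos: [0.4556, 0.1813, 0.037]
orientation: [-180.0, -0.0, -90.3]
force: [-1.3, 0.3, 1.6]
opening: 0.748
grasp_force: 25.0
```

Emit:
step_arm(steps=[[0,0,0,0,0,0,0.2],[0,0,0,0,0,0,0.1],[0,0,0,0,0,0,0],[0,0,-10,0,0,0,0],[0,0,-30,0,0,0,0],[0,0,-40,0,0,0,0],[0,0,-35,0,0,0,0],[0,0,0,0,0,0,0],[20,0,0,0,0,0,0],[40,-1,0,0,0,0,0],[50,0,0,0,0,0,0],[50,-1,0,0,0,0,0],[50,0,0,0,0,0,0],[50,-1,0,0,0,0,0],[50,-1,0,0,0,0,0],[30,0,0,0,0,0,0],[15,0,0,0,0,0,0],[0,0,0,0,0,0,0]])

```text
clock: 14.22
tcp_pos: [0.4566, -0.1746, 0.1512]
orientation: [179.9, 0.0, -90.5]
force: [-0.2, -1.1, 0.4]
opening: 1.002
grasp_force: 0.0
```

Run:
```python
from h import *
s=snap("top"); cv2.imwrite("pics/t2.png",s["pixels"][120:280,80:440].repeat(2,0).repeat(2,1))
print(top_at(s,(174,220),.086))
w=snap("wrist")
R=np.array(w["R"]);p=R@np.array([.460,-.173,.064])+w["t"];f=192/np.tan(np.radians(w["vfov"])/2)
print(top_at(w,(f*p[0]/p[2]+w["cx"],f*p[1]/p[2]+w["cy"]),.064))
```

```text
None
(array([ 0.4592, -0.1732]), array([50.9, 51.7]), array([ 0.4592, -0.1732]), 52.2)
```

View pics/t2.png

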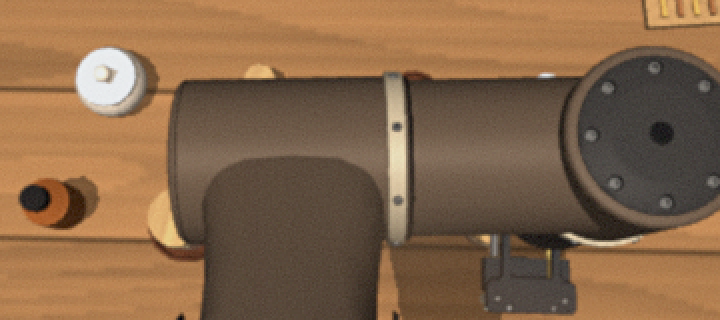

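The arm hides most of the large jar; its lid edge shows at (165,220), over the stand. The medium jar is confirmed by the wrist camera.

Emit:
step_arm(steps=[[-1.4,-3,10,0,0,0,0],[0,0,25,0,0,0,0],[0,0,30,0,0,0,0],[0,0,30,0,0,0,0],[0,0,20,0,0,0,0.1],[0,0,10,0,0,0,0.1],[0,0,4,0,0,0,0.15],[0,0,0,0,0,0,0.2],[0,0,0,0,0,0,0.3],[0,0,0,0,0,0,0.35],[0,0,0,0,0,0,0.4],[0,0,0,0,0,0,0.5],[0,0,0,0,0,0,0.55],[0,0,0,0,0,0,0.55]], grip_force=18)

```text
clock: 16.08
tcp_pos: [0.4606, -0.1724, 0.0231]
orientation: [-180.0, -0.0, -90.3]
force: [-2.1, 0.3, 4.1]
opening: 0.586
grasp_force: 18.0
```

Emit:
step_arm(steps=[[0,0,-8,0,0,0,0.55],[0,0,-20,0,0,0,0.55],[0,0,-22,0,0,0,0.55],[-15,0,0,0,0,0,0.55],[-30,2,0,0,0,0,0.55],[-40,2,0,0,0,0,0.55],[-40,2,0,0,0,0,0.55],[-35,2,0,0,0,0,0.55],[-18,0.6,0,0,0,0,0.55],[-6,0,0,0,0,0,0.55],[0,0,0,0,0,0,0.55],[0,0,10,0,0,0,0.55],[0,0,15,0,0,0,0.55],[0,0,8,0,0,0,0.55],[0,0,4,0,0,0,0.55],[0,0,0,0,0,0,0.55]])

```text
clock: 18.08
tcp_pos: [0.4529, 0.0114, 0.0356]
orientation: [180.0, -0.0, -90.4]
force: [0.0, 0.6, -2.1]
opening: 0.589
grasp_force: 18.0
```

Emit:
step_arm(steps=[[0,0.5,3,0,0,0,0.55],[0,0,2,0,0,0,0.55],[0,0,1,0,0,0,0.55],[0,0,0.7,0,0,0,0.55],[0,0,0,0,0,0,0.55]])

```text
clock: 18.7
tcp_pos: [0.4525, 0.0117, 0.0292]
orientation: [-180.0, 0.0, -90.3]
force: [0.0, 0.2, -2.4]
opening: 0.589
grasp_force: 18.0
```

Emit:
step_arm(steps=[[0,0,0.5,0,0,0,0.55],[0,0,0.4,0,0,0,0.55],[0,0,0,0,0,0,0.55]])

```text
clock: 19.08
tcp_pos: [0.4526, 0.0117, 0.0291]
orientation: [-180.0, -0.0, -90.3]
force: [-4.0, 0.4, 10.1]
opening: 0.588
grasp_force: 18.0
```

Emit:
step_arm(steps=[[0,0,-0.5,0,0,0,0.38],[0,0,0,0,0,0,0.3],[0,0,0,0,0,0,0.2],[0,0,-10,0,0,0,0.2],[0,0,-30,0,0,0,0.2],[0,0,-40,0,0,0,0.2],[0,0,-30,0,0,0,0.2],[0,0,0,0,0,0,0.2],[-10,-20,0,0,0,0,0.2],[-20,-40,0,0,0,0,0.2],[-20,-40,0,0,0,0,0.2],[-20,-40,0,0,0,0,0.2],[-10,-21,0,0,0,0,0.2],[-5,-10,0,0,0,0,0.2],[0,0,0,0,0,0,0.2]])

```text
clock: 20.95
tcp_pos: [0.6236, 0.0956, 0.1381]
orientation: [179.9, -0.0, -90.3]
force: [-0.6, 0.1, -0.7]
opening: 0.801
grasp_force: 0.0
```

Run:
```python
from h import *
s=snap("side"); cv2.imwrite("pics/s2.png",s["pixels"][100:280,120:400].repeat(2,0).repeat(2,1))
w=snap("wrist")
R=np.array(w["R"]);p=R@np.array([.624,.097,.05])+w["t"];f=192/np.tan(np.radians(w["vfov"])/2)
print(top_at(w,(f*p[0]/p[2]+w["cx"],f*p[1]/p[2]+w["cy"]),.05))
```

```text
(array([0.6238, 0.0983]), array([37. , 37.7]), array([0.6237, 0.0982]), 38.0)
```

View pics/s2.png

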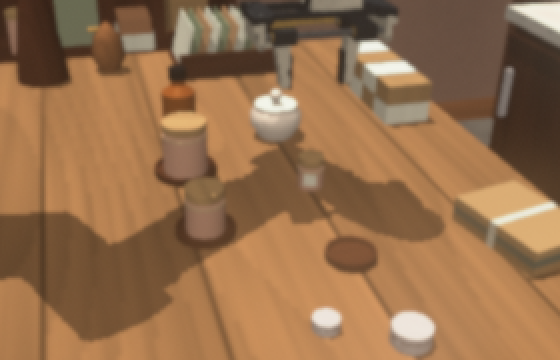

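Both jars stand upright in their stands, at (185,150) and (205,210). Next is the small jar.

Emit:
step_arm(steps=[[-2,0,10,0,0,0,0.2],[0,0,25,0,0,0,0.2],[0,0,30,0,0,0,0.2],[0,0,30,0,0,0,0.2],[0,0,15,0,0,0,0.2],[0,0,8,0,0,0,0.2],[0,0,4,0,0,0,0.3],[0,0,0,0,0,0,0.4],[0,0,0,0,0,0,0.47],[0,0,0,0,0,0,0.52],[0,0,0,0,0,0,0.58],[0,0,0,0,0,0,0.7],[0,0,0,0,0,0,0.7],[0,0,0,0,0,0,0.7]], grip_force=12)

```text
clock: 22.8
tcp_pos: [0.6245, 0.0978, 0.0171]
orientation: [-179.9, 0.0, -90.3]
force: [0.9, -0.1, 3.1]
opening: 0.427
grasp_force: 12.0
```

Emit:
step_arm(steps=[[0,0,-8,0,0,0,0.7],[0,0,-20,0,0,0,0.7],[0,0,-17,0,0,0,0.7],[15,0,0,0,0,0,0.7],[30,2,0,0,0,0,0.7],[40,2,0,0,0,0,0.7],[40,2,0,0,0,0,0.7],[35,2,0,0,0,0,0.7],[20,1,0,0,0,0,0.7],[7,0,0,0,0,0,0.7],[0,0,0,0,0,0,0.7],[0,0,10,0,0,0,0.7],[0,0,14,0,0,0,0.7],[0,0,7,0,0,0,0.7],[0,0,3,0,0,0,0.7],[0,0,0,0,0,0,0.7]])

```text
clock: 24.8
tcp_pos: [0.6138, -0.0892, 0.0275]
orientation: [180.0, -0.0, -90.3]
force: [0.0, 0.2, -0.7]
opening: 0.426
grasp_force: 12.0
```

Emit:
step_arm(steps=[[0,-1.5,2,0,0,0,0.7],[0,0,1,0,0,0,0.7],[0,0,1,0,0,0,0.7],[0,0,0.7,0,0,0,0.7],[0,0,0,0,0,0,0.7]])

```text
clock: 25.42
tcp_pos: [0.6154, -0.0893, 0.0232]
orientation: [-180.0, -0.0, -90.3]
force: [0.2, -1.0, -0.7]
opening: 0.426
grasp_force: 12.0
```

Emit:
step_arm(steps=[[0,0,0.5,0,0,0,0.7],[0,0,0.3,0,0,0,0.7],[0,0,0,0,0,0,0.7]])

```text
clock: 25.8
tcp_pos: [0.6156, -0.0893, 0.023]
orientation: [-180.0, -0.0, -90.3]
force: [-1.9, 0.6, 6.0]
opening: 0.427
grasp_force: 12.0
```

Emit:
step_arm(steps=[[0,0,-0.4,0,0,0,0.52],[0,0,0,0,0,0,0.42],[0,0,0,0,0,0,0.32],[0,0,-10,0,0,0,0.25],[0,0,-30,0,0,0,0.25],[0,0,-40,0,0,0,0.25],[0,0,-20,0,0,0,0.25],[0,0,0,0,0,0,0.25],[20,-1,0,0,0,0,0.25],[40,-2,0,0,0,0,0.25],[45,-2,0,0,0,0,0.25],[35,-1,0,0,0,0,0.25],[16,0,0,0,0,0,0.25],[5,0,0,0,0,0,0.25],[0,0,0,0,0,0,0.25]])

```text
clock: 27.68
tcp_pos: [0.6202, -0.2501, 0.1223]
orientation: [180.0, 0.0, -90.4]
force: [-0.0, 0.5, 0.2]
opening: 0.755
grasp_force: 0.0
```

Run:
```python
from h import *
w=snap("wrist")
R=np.array(w["R"]);p=R@np.array([.622,-.25,.022])+w["t"];f=192/np.tan(np.radians(w["vfov"])/2)
print(top_at(w,(f*p[0]/p[2]+w["cx"],f*p[1]/p[2]+w["cy"]),.022))
t=snap("top");print(top_at(t,(174,221),.086)); print(top_at(t,(245,226),.07))
s=snap("side");cv2.imwrite("pics/s3.png",np.hstack([s["pixels"][100:340,150:400],t["pixels"][60:300,80:400]]))
```

```text
(array([ 0.6214, -0.2502]), array([44.8, 45.9]), array([ 0.6215, -0.2501]), 46.2)
(array([0.4554, 0.18  ]), array([64.3, 65.1]), array([0.4554, 0.1798]), 65.5)
None
```

View pics/s3.png

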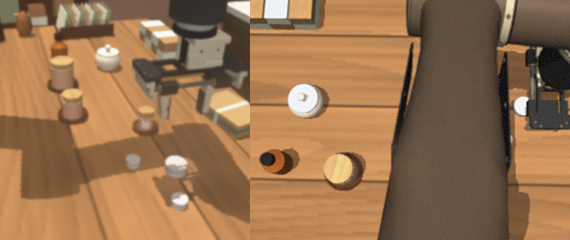

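All three jars are in their stands, and the tin is under the gripper at (176,165) in the picture. I'll grasp it.

Emit:
step_arm(steps=[[0,-1.4,10,0,0,0,0.25],[0,0,25,0,0,0,0.25],[0,0,30,0,0,0,0.25],[0,0,25,0,0,0,0.25],[0,0,15,0,0,0,0.25],[0,0,8,0,0,0,0.25],[0,0,3,0,0,0,0.3],[0,0,0,0,0,0,0.36],[0,0,0,0,0,0,0.41],[0,0,0,0,0,0,0.45],[0,0,0,0,0,0,0.5],[0,0,0,0,0,0,0.6],[0,0,0,0,0,0,0.6],[0,0,0,0,0,0,0.6]], grip_force=10)

```text
clock: 29.58
tcp_pos: [0.6218, -0.2503, 0.0066]
orientation: [180.0, 0.0, -90.3]
force: [0.2, 0.7, 0.0]
opening: 0.402
grasp_force: 0.0
```

Run:
```python
from h import *
w=snap("wrist");st=sense();print(st["opening"],st["tcp_pos"],st["grasp_force"])
s=snap("side");cv2.imwrite("pics/s4.png",np.hstack([cv2.resize(s["pixels"][180:340,220:400],None,fx=2,fy=2),cv2.resize(w["pixels"],(427,320))]))
```

```text
0.4000784018724428 [ 0.621812   -0.25031095  0.00662797] 0.0
```

View pics/s4.png

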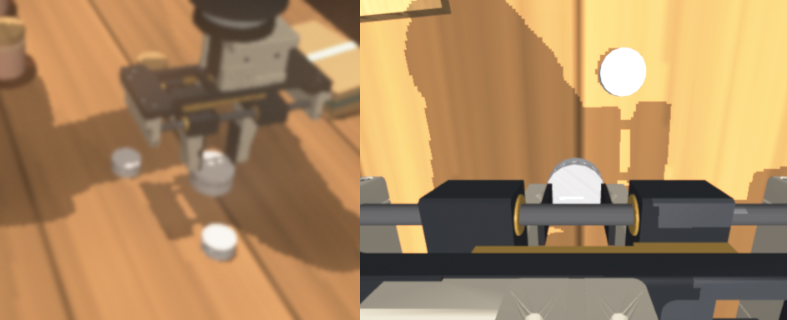

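The tin at (575,185) sits forward of the pads, and the hand closed to 0.40 with no force, so it has not been gripped properly. I'll open, rise and re-measure.

Emit:
step_arm(steps=[[0,0,0,0,0,0,0.4],[0,0,0,0,0,0,0.25],[0,0,0,0,0,0,0.2],[0,0,-10,0,0,0,0.2],[0,0,-30,0,0,0,0.2],[0,0,-40,0,0,0,0.2],[0,0,-25,0,0,0,0.2],[0,0,-10,0,0,0,0.2],[0,0,0,0,0,0,0.2]])

```text
clock: 30.8
tcp_pos: [0.622, -0.2503, 0.1222]
orientation: [-179.9, 0.0, -90.3]
force: [-0.0, -0.2, -0.5]
opening: 0.799
grasp_force: 0.0
```

```bash
cat > tin.py <<'E'
from h import *
st=sense();print(st["opening"],st["tcp_pos"])
w=snap("wrist");cv2.imwrite("pics/w5.png",w["pixels"]);W=world(w)
m=(abs(W[...,2]-.022)<.005)&(W[...,1]<-.2)&(W[...,0]>.55)&(W[...,0]<.7)
m=cv2.morphologyEx(m.astype(np.uint8),cv2.MORPH_OPEN,np.ones((5,5)))
n,l,sts,c=cv2.connectedComponentsWithStats(m)
for i in range(1,n):
    if sts[i,4]>150:
        print(sts[i],W[l==i].mean(0),W[l==i][:,2].std(),end=" ")
        v,u=np.argwhere(l==i)[sts[i,4]//2]; print(top_at(w,(u,v),.022))
E
python3 tin.py
```

```text
0.7992353517972373 [ 0.62199334 -0.2502711   0.1221756 ]
[ 238  165   43   43 1434] [ 0.62156047 -0.25035708  0.02122932] 0.0007392379827548627 (array([ 0.6214, -0.2503]), array([44.9, 45.7]), array([ 0.6217, -0.2503]), 46.1)
```

View pics/w5.png

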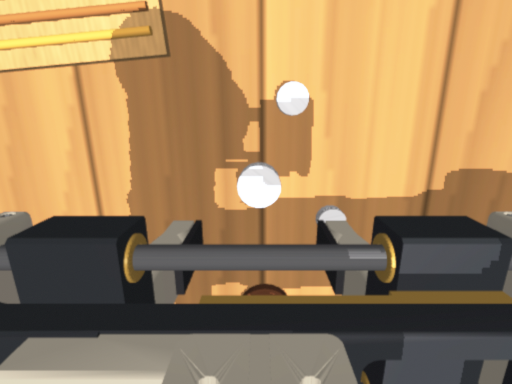

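The tin did not move and is still at (259,186). The open fingers' tips lie well behind the TCP, so they closed above it. I'll go lower, watching the force.

Emit:
step_arm(steps=[[0,0.5,10,0,0,0,0.25],[0,0,25,0,0,0,0.25],[0,0,30,0,0,0,0.25],[0,0,25,0,0,0,0.25],[0,0,15,0,0,0,0.25],[0,0,8,0,0,0,0.25],[0,0,4,0,0,0,0.25],[0,0,2,0,0,0,0.25],[0,0,2,0,0,0,0.25],[0,0,0,0,0,0,0.25]])

```text
clock: 32.1
tcp_pos: [0.6215, -0.2503, 0.001]
orientation: [-180.0, -0.0, -90.3]
force: [0.7, 0.6, -0.2]
opening: 0.751
grasp_force: 0.0
```

Emit:
step_arm(steps=[[0,0,1.5,0,0,0,0.25],[0,0,1.5,0,0,0,0.25],[0,0,1,0,0,0,0.25],[0,0,0,0,0,0,0.25]])

```text
clock: 32.6
tcp_pos: [0.6212, -0.2503, -0.0035]
orientation: [180.0, 0.0, -90.3]
force: [0.3, -0.7, -0.2]
opening: 0.748
grasp_force: 0.0
```

Emit:
step_arm(steps=[[0,0,1.5,0,0,0,0.25],[0,0,1.5,0,0,0,0.25],[0,0,0,0,0,0,0.25],[0,0,0,0,0,0,0.35],[0,0,0,0,0,0,0.41],[0,0,0,0,0,0,0.46],[0,0,0,0,0,0,0.5],[0,0,0,0,0,0,0.55],[0,0,0,0,0,0,0.6],[0,0,0,0,0,0,0.6]])

```text
clock: 33.85
tcp_pos: [0.6214, -0.2503, -0.0063]
orientation: [-180.0, -0.0, -90.3]
force: [0.5, -0.1, 0.7]
opening: 0.517
grasp_force: 10.0
```

Emit:
step_arm(steps=[[0,0,-6,0,0,0,0.6],[0,0,-15,0,0,0,0.6],[0,0,-25,0,0,0,0.6],[0,0,-30,0,0,0,0.6],[0,0,-30,0,0,0,0.6],[0,0,-19,0,0,0,0.6],[0,0,0,0,0,0,0.6],[-15,6,0,0,0,0,0.6],[-30,12,0,0,0,0,0.6],[-45,17,0,0,0,0,0.6],[-50,20,0,0,0,0,0.6],[-50,20,0,0,0,0,0.6],[-50,20,0,0,0,0,0.6],[-50,20,0,0,0,0,0.6],[-50,20,0,0,0,0,0.6],[-45,17,0,0,0,0,0.6],[-30,10,0,0,0,0,0.6],[-15,4,0,0,0,0,0.6],[0,0,0,0,0,0,0.6],[0,0,0,0,0,0,0.6]])

```text
clock: 36.35
tcp_pos: [0.4577, 0.1799, 0.1183]
orientation: [180.0, -0.0, -90.4]
force: [-0.6, -0.2, -1.3]
opening: 0.521
grasp_force: 10.0
```

Run:
```python
from h import *
st=sense();print(st["opening"],st["tcp_pos"])
s=snap("side");w=snap("wrist");cv2.imwrite("pics/s6.png",np.hstack([cv2.resize(s["pixels"][80:240,140:320],None,fx=2,fy=2),cv2.resize(w["pixels"],(427,320))]))
```

```text
0.5206583941353011 [0.45769181 0.179932   0.11834905]
```

View pics/s6.png

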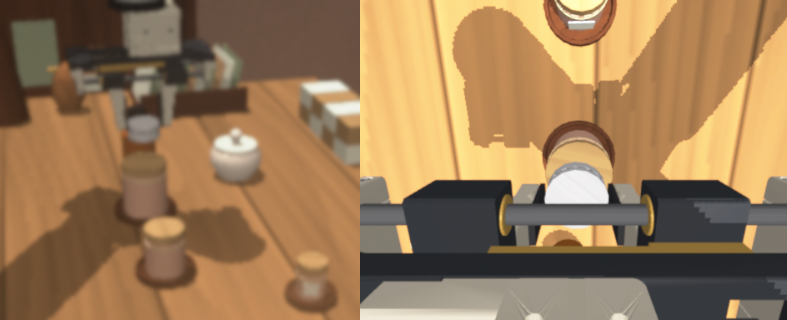

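The tin is held level at (143,128), above the large jar's lid at (145,165). I'll lower it.

Emit:
step_arm(steps=[[0,2,8,0,0,0,0.6],[0,0,12,0,0,0,0.6],[0,0,8,0,0,0,0.6],[0,0,4,0,0,0,0.6],[0,0,2,0,0,0,0.6],[0,0,0,0,0,0,0.6]])

```text
clock: 37.2
tcp_pos: [0.4559, 0.1807, 0.0846]
orientation: [180.0, -0.0, -90.3]
force: [-0.6, -0.8, -1.1]
opening: 0.521
grasp_force: 10.0
```

Emit:
step_arm(steps=[[0,0,1,0,0,0,0.6],[0,0,1,0,0,0,0.6],[0,0,0,0,0,0,0.6]])

```text
clock: 37.58
tcp_pos: [0.4559, 0.1807, 0.0827]
orientation: [-180.0, 0.0, -90.3]
force: [-0.2, 0.1, -0.3]
opening: 0.52
grasp_force: 10.0
```

Emit:
step_arm(steps=[[0,0,1,0,0,0,0.6],[0,0,1,0,0,0,0.6],[0,0,0.7,0,0,0,0.6],[0,0,0,0,0,0,0.6]])

```text
clock: 38.08
tcp_pos: [0.4558, 0.1806, 0.0799]
orientation: [180.0, -0.0, -90.3]
force: [-0.8, 0.2, -0.0]
opening: 0.517
grasp_force: 10.0
```

Emit:
step_arm(steps=[[0,0,0.5,0,0,0,0.6],[0,0,0.3,0,0,0,0.6],[0,0,0,0,0,0,0.6]])

```text
clock: 38.45
tcp_pos: [0.456, 0.1807, 0.0796]
orientation: [-180.0, 0.0, -90.3]
force: [-1.8, -0.4, 4.8]
opening: 0.518
grasp_force: 10.0
```

Contact. I'll release, rise and back the arm away to clear the view.

Emit:
step_arm(steps=[[0,0,-0.4,0,0,0,0.44],[0,0,0,0,0,0,0.38],[0,0,0,0,0,0,0.3],[0,0,0,0,0,0,0.2],[0,0,-8,0,0,0,0.2],[0,0,-25,0,0,0,0.2],[0,0,-40,0,0,0,0.2],[0,0,-40,0,0,0,0.2],[0,0,-15,0,0,0,0.2],[20,-10,0,0,0,0,0.2],[45,-20,0,0,0,0,0.2],[50,-20,0,0,0,0,0.2],[50,-10,0,0,0,0,0.2],[50,0,0,0,0,0,0.2],[50,0,0,0,0,0,0.2],[50,0,0,0,0,0,0.2],[50,0,0,0,0,0,0.2],[50,0,0,0,0,0,0.2],[20,0,0,0,0,0,0.2],[0,0,0,0,0,0,0.2]])

```text
clock: 40.95
tcp_pos: [0.5128, -0.2556, 0.207]
orientation: [179.9, 0.0, -90.5]
force: [0.3, 0.2, 0.2]
opening: 0.799
grasp_force: 0.0
```

Run:
```python
from h import *
print(sense()["tcp_pos"])
t=snap("top");s=snap("side");cv2.imwrite("pics/s7.png",np.hstack([cv2.resize(s["pixels"][90:250,140:330],None,fx=2,fy=2),t["pixels"][0:320,60:460]]))
for n,x,z in [("tin",(.456,.181),.108),("M",(.4525,.0115),.07),("S",(.6155,-.089),.056),("bowl",(.61,.279),.055),("bot",(.471,.334),.11)]:
    p=np.array(t["R"])@np.array([*x,z])+t["t"];f=192/np.tan(np.radians(t["vfov"])/2)
    print(n,top_at(t,(f*p[0]/p[2]+t["cx"],f*p[1]/p[2]+t["cy"]),z))
```

```text
[ 0.51278528 -0.2555726   0.20697734]
tin (array([0.4558, 0.1789]), array([44.7, 46. ]), array([0.4556, 0.1789]), 46.3)
M None
S None
bowl (array([0.6232, 0.2791]), array([69.4, 71.7]), array([0.6226, 0.279 ]), 72.8)
bot (array([0.4713, 0.335 ]), array([29.4, 30.4]), array([0.4712, 0.3349]), 31.2)
```

View pics/s7.png

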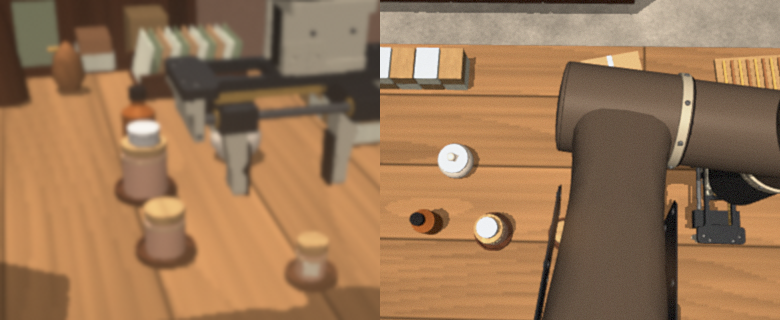

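The tin sits centred on the large lid at (143,135), about 1 mm off, and all three jars stand flat in their stands. The bowl and bottle have not moved.

```bash
python3 -c "
from cell import *
print(close_job())"
```

```text
the job is handed in; nothing more can be done
None
```

The job is handed in at about 41 s: the large, medium and small jars are in their own stands in that order, the largest tester tin is on the large jar's lid about 1 mm off centre, and the sugar bowl and scent bottle have not moved.

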